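# Teapot lid off the sprung box

## Task

The catch of the white plastic box is worn out, so somebody weighed its sprung lid down with the brown teapot's lid. Take the teapot lid off the box slowly, so that the box lid comes up gently underneath it and does not snap open, then set the teapot lid back on the teapot, level over its mouth, without dropping it or shoving the teapot, and let go.

Things in the scene. Friction and masses are not known exactly. Their poses are not given: they have to be found in the camera images.
- pot_lid_knob (a point): middle of the knob of the teapot lid: loose brown ceramic disc 92 mm across, 8 mm thick (12 at the middle), 0.17 to 0.27 kg, with an upright round knob 26 mm across that stands from 12 to 50 mm above the flat underside. This point is 34 mm above the underside, z up. It starts lying on the white box, knob up; grip the knob from above. (The smaller brown lid on the sill, 66 mm, is another.)
- box_lid (a joint): angle of the white box's hinged lid, rad: 0 shut, 0.6 open at its stop. A weak spring (under 1 N at the free edge) pushes it open; only the teapot lid's weight holds it shut. Its free edge, 120 mm from the hinge, rises 68 mm, following the teapot lid lifted straight up, until they part some 70 mm up. About 0.5 rad/s is gentle; over 2 rad/s at any moment is a snap.
- white_box: the white plastic box, 120 x 110 mm, 66 mm high with its lid shut, fixed to the sill. Origin at the centre of its underside, z up; the lid's hinge lies along y at the +x rim, 60 mm from the origin and 60 mm up; the free edge with the small press-button is at -x.
- teapot_mouth (a point): centre of the brown teapot's open mouth, at the top of its rim, 100 mm above the sill, z up. Mouth 64 mm across inside, rim 76 outside, belly 128; the spout reaches 115 mm out along +x, the handle 110 mm along -x, neither higher than the rim. Loose, 0.65 kg. With its lid on, the middle of the knob is 34 mm above this point. (The small brown sugar bowl has no spout.)
Mind the look-alikes: they are no part of the job. What is shaped like the part that bears teapot_mouth but green or turquoise is not meant.

How it is judged:
By the outcome, as a careful person would: the job done as asked, in the order asked, and still so for the second after the job is handed in, with the robot touching nothing.
It also fails if it takes over 43 s, if anything falls off the work surface, if the arm or the gripper's body presses on something with over 40 N, if the wrist force passes 120 N, or if a joint passes its speed limit or range.

## Robot

A 6-joint arm with a two-finger parallel gripper is mounted at the origin on the work surface. World frame = base frame: x ahead of the robot, y to its left, z up, the work surface at z = 0. Lengths are in mm, angles in rad, forces in N, time in s.
With the tool pointing down it reaches from about 400 to 925 mm from the base axis. Payload 12.5 kg.
Tool frame: the origin (TCP) lies between the finger pads; the fingertips stand 17 mm ahead of it and the grasp point (between the pads) lies 2 mm behind it (finger_overhang is the distance from the TCP to the fingertips, in mm); z points along the fingers, y is the line along which they close (so a half turn about z gives the same grasp; the last joint's range is limited). The gripper opens to 95 mm and grips with 3 to 60 N. Pads are 20 mm wide; open, the fingers measure 119 mm over their backs; the gripper's body (75 mm by 180 mm) begins 59 mm behind the grasp point.
Start: joints at [-1.344, 0.491, 1.559, -0, 1.092, -0.106], TCP at [204.205, -590.716, 231.661] pointing down, gripper open.
Joint ranges: [-3.1, 3.1], [-0.84, 2.19], [0.05, 2.79], [-1.13, 4.28], [0.06, 2.93], [-2.69, 2.69]. Speed limits (rad/s): [2.22, 2.22, 2.79, 3.14, 3.14, 3.14].

## Interface

Orientations are given as [roll, pitch, yaw] about the fixed x, y, z axes, in that order (R = Rz(yaw) Ry(pitch) Rx(roll)).
In Python, from bench import * gives the robot as it stands.
- The arm moves only by the tool drive_tool, never from a script. Its argument "deltas" is a list that holds one entry, the list of rows, each a list of 7 numbers: the finger opening in cm, from 0 to 9.51, then the shift along the tool's x, y, z in cm, then the turn, a rotation vector about the tool's x, y, z in rad. In form: [[[grip, x, y, z, ax, ay, az], ...]]. A call has 1 to 8 rows; each row is the pose to reach, as a shift and turn from the pose commanded when the call began, along the tool's axes at that moment; what a row does not reach only later rows make up. A row lasts 1/12 s, in which the tool goes at most 41.7 mm and 7.16 degrees, less where a joint would pass 70% of its speed; a pose out of reach is approached as far as the arm can. A call with a gripper value outside its range is refused whole. The fingers move at their own pace and stop on an object; "squeeze" is the grip in N (left out, the last holds). Time passes only in rows, so rows that repeat a pose let the fingers close. It gives the time, the measured TCP pose, the force, the opening and the grip force at its end, in the units of the state.
- read_state(): the state, without advancing time (a new reading comes with each control period).
- capture(name): name is "scene" or "top" or "wrist"; returns (picture, depth): 420x560x3 uint8, blue, green, red; 420x560 float32, mm along the optical axis (not along the pixel's ray), 0 where there is no reading.
- calibration(name): a dict with "fx", "fy", "cx", "cy" (pixels), "rvec" (rotation vector, rad) and "tvec" (3), from world to camera coordinates, as OpenCV has them; the wrist camera has in their place "mount" (4x4, takes a point from camera to tool coordinates, whose origin is the TCP and whose axes are the flange's). Camera axes: x right, y down, z forward; pixel columns grow to the right and rows downward; lengths in mm; the calibration is good to about 2 mm. The wrist camera is an equidistant fisheye: a pixel r from the principal point sees the ray r / f radians off the axis. A picture is of the moment at which its call begins: read the wrist's pose just before it. calibration takes no time and is no camera call.
- close_job(): hands the job in; it is judged then, once.
The state is a dict: "t": time; "joint_pos": joint angles; "qd": joint speeds; "joint_torque": joint torques, N m; "eef_pos": TCP position; "eef_rot": TCP orientation; "contact_force": force on the tool from outside, world axes, zero at the start; "moment": the same for the moment, N m; "opening": opening from 0.0 (shut) to 1.0 (fully open); "gripper_force": force on a finger pad.
Only numpy, scipy, OpenCV 4.12 (cv2) and the standard library are available. Lean on these libraries where they do the work, as an engineer would, in place of code of your own. Each camera call takes 0.05 s, during which the arm holds its last target. There are 200 camera calls.

## Working session

There is one attempt and no reset: what is moved stays moved. The work goes in short steps, Python scripts to look and compute and a tool call to move; the robot and the scene stay as the last step left them, time stands still between calls to the robot, and variables do not carry over. Pictures are saved under pics/ and viewed, at most 10 in all, crops included, and the job is handed in when it is done.

Besides the shell and the picture viewer there is one more tool, called after "Call:" by a JSON object that holds its "api" and its "payload", one argument or row to a line. drive_tool: Moves the arm, as the interface text tells. Its arguments: {"type":"object","properties":{"deltas":{"type":"array","items":{"type":"array","items":{"type":"array","items":{"type":"number"}}}},"squeeze":{"type":"number"}},"required":["deltas"]}

```bash
mkdir -p pics
cat > h.py <<'E'
from bench import *
import numpy as np, cv2
from scipy.spatial.transform import Rotation as Ro
def world(name,d,u,v):
    c=calibration(name); z=d[int(v),int(u)]
    p=np.array([(u-c['cx'])/c['fx']*z,(v-c['cy'])/c['fy']*z,z])
    R=cv2.Rodrigues(np.array(c['rvec'],float))[0]
    return R.T@(p-np.array(c['tvec']).ravel())
E
python3 - <<'E'
from h import *
for n in ['scene','top']:
    p,d=capture(n); cv2.imwrite(f'pics/{n}0.png',p); np.save(f'{n}_d.npy',d)
s=read_state(); print(s)
E
```

```text
{'t': 0.1, 'joint_pos': array([-1.34365231e+00,  4.91478866e-01,  1.55939016e+00,  7.69888783e-06,
        1.09170051e+00, -1.05582548e-01]), 'qd': array([ 0.00023493, -0.00171899, -0.00208538,  0.00013508,  0.00202358,
        0.00027515]), 'joint_torque': array([ 2.81489214e-03, -6.13622117e+01, -2.58607596e+01,  6.94394298e-02,
        4.70289204e-02, -6.59904276e-05]), 'eef_pos': array([ 204.12657347, -590.51513778,  231.13229083]), 'eef_rot': array([-3.14062193e+00, -1.09740528e-04,  3.32722955e-01]), 'contact_force': array([-0.27520265, -0.05991627, -0.46766467]), 'moment': array([-0.00511949,  0.03063861,  0.02145723]), 'gripper_force': 0.0, 'opening': 1.0000098355113818}
```

View pics/scene0.png

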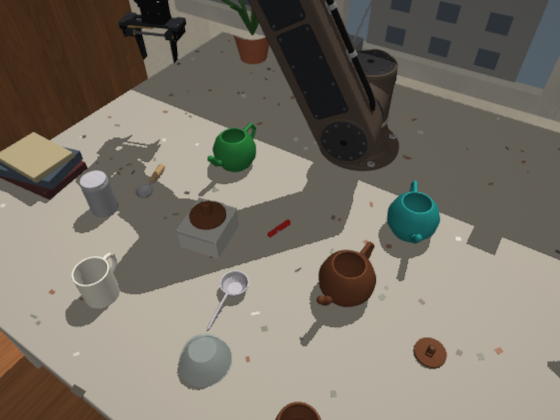

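View pics/top0.png

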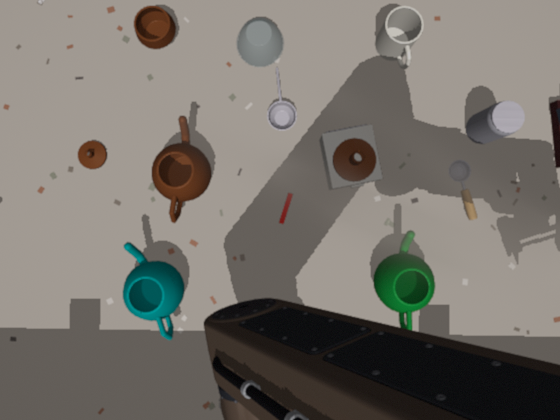

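Scene and top views, with pixels from the top picture:
- **Pots:** the brown teapot with spout and handle is at (180,172). The look-alikes are the brown sugar bowl (155,28), the turquoise pot (153,292) and the green pot (405,284).
- **Lids:** the lid on the white box is at (354,159). The small lid on the sill is at (92,154).

I choose the brown teapot and the lid on the box, and will check both in one enlarged crop.

Run:
```python
from h import *
p=cv2.imread('pics/top0.png'); d=np.load('top_d.npy')
a=cv2.resize(p[110:230,130:230],None,fx=4,fy=4,interpolation=cv2.INTER_CUBIC)
b=cv2.resize(p[110:230,305:405],None,fx=4,fy=4,interpolation=cv2.INTER_CUBIC)
cv2.imwrite('pics/crop1.png',np.hstack([a,b]))
# points by height
c=calibration('top');R=cv2.Rodrigues(np.array(c['rvec'],float))[0];t=np.array(c['tvec']).ravel()
v,u=np.mgrid[:420,:560]; P=np.stack([(u-c['cx'])/c['fx']*d,(v-c['cy'])/c['fy']*d,d],-1)
W=(P-t)@R; np.save('W.npy',W)
print('R',R.round(2),'cam',-R.T@t,c['fx'])
def st(n,m):
    q=W[m]; print(n,m.sum(),q.mean(0).round(1),'mid',((q.min(0)+q.max(0))/2).round(1),'span',np.ptp(q,axis=0).round(1))
def box(u0,u1,v0,v1): return (u>=u0)&(u<u1)&(v>=v0)&(v<v1)&(d>0)
m=box(140,220,110,225); 
print('table z',np.median(W[box(240,260,60,90)][:,2]))
for lo,hi in [(93,99),(97,104)]: st('rim',m&(W[...,2]>lo)&(W[...,2]<hi))
k=box(315,390,115,195)
print('hist',np.histogram(W[k][:,2],bins=np.arange(0,135,6)))
st('knobtop',k&(W[...,2]>108)); st('disc',k&(W[...,2]>70)&(W[...,2]<84)); st('box',k&(W[...,2]>58))
mm=(k&(W[...,2]>55)); cs=cv2.minAreaRect(W[mm][:,:2].astype(np.float32)); print('boxrect',cs)
```

```text
R [[ 0.02 -1.   -0.  ]
 [-1.   -0.02 -0.02]
 [ 0.02  0.   -1.  ]] cam [412.73248371  -5.85242084 878.33420699] 382.14188508917897
table z 0.5305070749746228
rim 382 [509.9 206.3  96.2] mid [534.6 212.   96. ] span [157.3  89.    6. ]
rim 373 [506.5 209.5  99.5] mid [536.2 213.9 100. ] span [152.8  82.5   6. ]
hist (array([1515,   21,   22,   24,   23,   26,   21,   24,   19,    7,  809,
        750, 1184,  119,   10,    6,   10,    8,   38,   35,    0,    0]), array([  0,   6,  12,  18,  24,  30,  36,  42,  48,  54,  60,  66,  72,
        78,  84,  90,  96, 102, 108, 114, 120, 126, 132]))
knobtop 73 [ 532.1 -156.3  113.6] mid [ 533.  -157.3  112.8] span [24.9 24.1  8.8]
disc 1335 [ 532.2 -156.9   75.5] mid [ 529.6 -151.5   77. ] span [ 96.1 103.2  13.9]
box 2972 [ 540.5 -152.7   71.7] mid [ 542.2 -153.8   87.9] span [138.2 129.7  58.7]
boxrect ((540.0196533203125, -154.40145874023438), (129.12918090820312, 109.90066528320312), 12.13836669921875)
```

View pics/crop1.png

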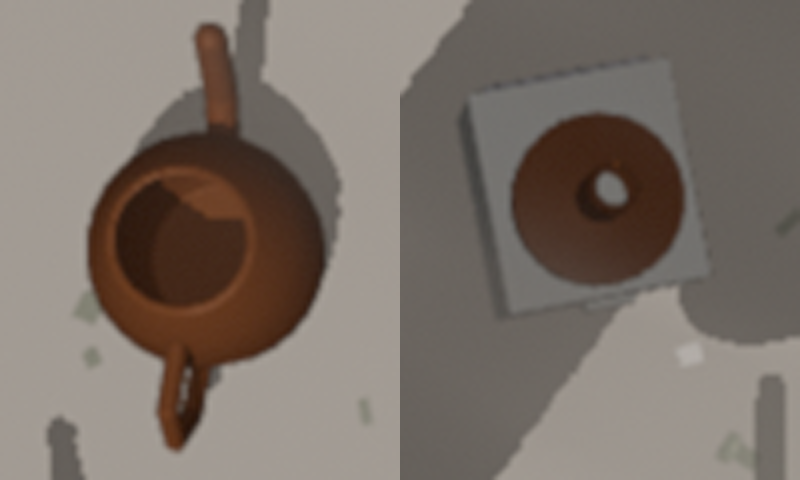

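The crop shows the brown teapot: its rim circle is centred at crop (180,239), or top pixel (175,169.8), with the spout up (+x). The 92 mm lid sits on the white box with its disc centre at crop (599,199). The box's button edge faces down, which is -x, towards the robot.

Run:
```python
from h import *
c=calibration('top');R=cv2.Rodrigues(np.array(c['rvec'],float))[0];t=np.array(c['tvec']).ravel()
cam=-R.T@t
def at(u,v,z):
    r=R.T@np.array([(u-c['cx'])/c['fx'],(v-c['cy'])/c['fy'],1]); return cam+r*(z-cam[2])/r[2]
print('mouth',at(130+180/4-.4,110+239/4-.4,100)); print('left/right',at(130+105/4,169.75,100),at(130+255/4,169.75,100))
print('disc',at(305+199/4-.4,110+199/4-.4,74))
W=np.load('W.npy'); d=np.load('top_d.npy')
m=np.zeros(d.shape,bool); m[145:193,150:198]=1; m&=(W[...,2]>97)&(W[...,2]<104)
q=W[m][:,:2]
from scipy.optimize import least_squares
f=least_squares(lambda x:np.hypot(*(q-x[:2]).T)-x[2],[515,222,35],loss='soft_l1'); print('rimfit',f.x,m.sum())
```

```text
mouth [501.95209639 214.26644795 100.        ]
left/right [500.36394295 251.77872375 100.        ] [501.93536878 175.08740208 100.        ]
disc [ 533.84460028 -157.29364241   74.        ]
rimfit [500.42969916 212.78847083  37.43870616] 348
```

Call:
{"api": "drive_tool", "payload": {
  "deltas": [
    [[9.5,2,-1.3,0.2,0,0,0],[9.5,5,-3.3,0.6,0,0,0],[9.5,8,-5.3,1.2,0,0,0],[9.5,11,-7.4,1.6,0,0,0],[9.5,14,-9.4,2,0,0,0],[9.5,17,-11.4,2.4,0,0,0],[9.5,20,-13.4,2.8,0,0,0],[9.5,23,-15.4,3.2,0,0,0]]
  ]
}}

```text
t: 0.77
eef_pos: [371.9, -368.4, 199.3]
eef_rot: [-3.141, 0.0, 0.333]
contact_force: [0.6, -0.8, 0.2]
opening: 0.999
gripper_force: 0.0
```

Call:
{"api": "drive_tool", "payload": {
  "deltas": [
    [[8,3,-2,0.4,0,0,0],[7,6,-4,0.8,0,0,0],[6,9,-6,1.2,0,0,0],[6,12,-8,1.6,0,0,0],[6,15,-10,2,0,0,0],[6,18,-12,2.6,0,0,0],[6,21,-14,3.2,0,0,0],[6,22.3,-14.8,3.4,0,0,0]]
  ]
}}

```text
t: 1.43
eef_pos: [535.1, -154.0, 164.7]
eef_rot: [-3.141, 0.001, 0.335]
contact_force: [-0.4, 0.1, 0.0]
opening: 0.634
gripper_force: 0.0
```

Call:
{"api": "drive_tool", "payload": {
  "deltas": [
    [[6,0,0,0,0,0,0],[6,0,0,0,0,0,0]]
  ]
}}

```text
t: 1.6
eef_pos: [533.6, -156.8, 165.2]
eef_rot: [-3.141, 0.001, 0.335]
contact_force: [-0.1, 0.1, 0.7]
opening: 0.63
gripper_force: 0.0
```

Run:
```python
from h import *
s=read_state(); print(s['t'],s['eef_pos'],s['eef_rot'],s['joint_pos'],s['opening'])
p,d=capture('wrist'); cv2.imwrite('pics/w1.png',p); np.save('w1.npy',d)
c=calibration('wrist'); print(c)
M=np.array(c['mount']); R=Ro.from_euler('xyz',s['eef_rot']).as_matrix()
v,u=np.mgrid[:420,:560]; x=(u-c['cx'])/c['fx'];y=(v-c['cy'])/c['fy'];th=np.hypot(x,y);k=np.tan(th)/np.maximum(th,1e-9)
P=np.stack([x*k*d,y*k*d,d],-1)@M[:3,:3].T+M[:3,3]; W=P@R.T+s['eef_pos']
W[d<=0]=np.nan
h=np.hypot(W[...,0]-533,W[...,1]+157)
m=(h<30)&(W[...,2]>105)&(W[...,2]<125)&(th<1.3); q=W[m]; print('knob',m.sum(),q.mean(0),(q.min(0)+q.max(0))/2,np.ptp(q,axis=0))
```

```text
1.6 [ 533.64733183 -156.77691843  165.23482827] [-3.14120590e+00  8.05926852e-04  3.34679210e-01] [-4.04387030e-01  4.72861983e-01  1.80237840e+00 -3.37065694e-04
  8.67208473e-01  8.31948420e-01] 0.6302790027308439
{'fx': 325.19226210127806, 'fy': 325.19226210127806, 'cx': 282.0249332541344, 'cy': 209.50272468112203, 'mount': array([[-9.60264055e-04, -9.69186197e-01, -2.46327410e-01,
         6.84040846e+01],
       [ 9.99998864e-01, -1.21695802e-03,  8.89856127e-04,
         1.96757510e-01],
       [-1.16220639e-03, -2.46326275e-01,  9.69186265e-01,
        -1.53039729e+02],
       [ 0.00000000e+00,  0.00000000e+00,  0.00000000e+00,
         1.00000000e+00]])}
knob 623 [ 536.82848101 -157.2021538   113.02210452] [ 533.76439235 -158.36496245  111.04850653] [25.89012875 25.15485636 12.04494516]
```

View pics/w1.png

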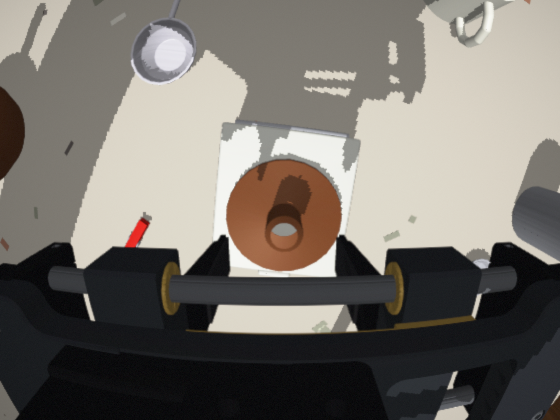

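The knob is at wrist pixel (284,230), centred between the fingers. It measures about (533.7,-157.5) with its top at z≈116, as the given sizes require. Descending to grip.

Call:
{"api": "drive_tool", "payload": {
  "deltas": [
    [[6,0,0,0.8,0,0,0],[6,0,0,2,0,0,0],[6,0,0,3.2,0,0,0],[6,0,0,4.4,0,0,0],[6,0,0,5.4,0,0,0],[6,0,0,6.1,0,0,0],[6,0,0,6.5,0,0,0],[6,0,0,6.5,0,0,0]]
  ]
}}

```text
t: 2.32
eef_pos: [533.3, -157.6, 99.9]
eef_rot: [-3.141, 0.001, 0.332]
contact_force: [0.9, 0.4, -0.1]
opening: 0.631
gripper_force: 0.0
```

Call:
{"api": "drive_tool", "payload": {
  "deltas": [
    [[5,0,0,0,0,0,0],[4,0,0,0,0,0,0],[3.2,0,0,0,0,0,0],[2.8,0,0,0,0,0,0],[2.5,0,0,0,0,0,0],[2,0,0,0,0,0,0],[1.5,0,0,0,0,0,0],[1.5,0,0,0,0,0,0]]
  ],
  "squeeze": 25
}}

```text
t: 2.98
eef_pos: [533.8, -157.3, 100.8]
eef_rot: [3.141, -0.0, 0.333]
contact_force: [-0.3, -0.3, 2.4]
opening: 0.268
gripper_force: 25.0
```

The knob is gripped at 25.5 mm opening. Lifting slowly at about 30 mm/s.

Call:
{"api": "drive_tool", "payload": {
  "deltas": [
    [[1.5,0,0,-0.08,0,0,0],[1.5,0,0,-0.2,0,0,0],[1.5,0,0,-0.4,0,0,0],[1.5,0,0,-0.62,0,0,0],[1.5,0,0,-0.85,0,0,0],[1.5,0,0,-1.1,0,0,0],[1.5,0,0,-1.35,0,0,0],[1.5,0,0,-1.6,0,0,0]]
  ]
}}

```text
t: 3.65
eef_pos: [533.7, -157.3, 116.9]
eef_rot: [3.141, -0.0, 0.333]
contact_force: [-0.3, 0.6, -1.7]
opening: 0.269
gripper_force: 25.0
```

Run:
```python
from h import *
s=read_state(); print(s['eef_pos'],s['contact_force'],s['gripper_force'])
p,d=capture('scene'); q,d=capture('wrist')
cv2.imwrite('pics/lift.png',np.hstack([cv2.resize(p[160:280,150:270],(400,400)),cv2.resize(q[80:320,160:400],(400,400))]))
```

```text
[ 533.68343068 -157.3049913   116.93581007] [-0.29201438  0.62789405 -1.65066319] 24.996910068971374
```

View pics/lift.png

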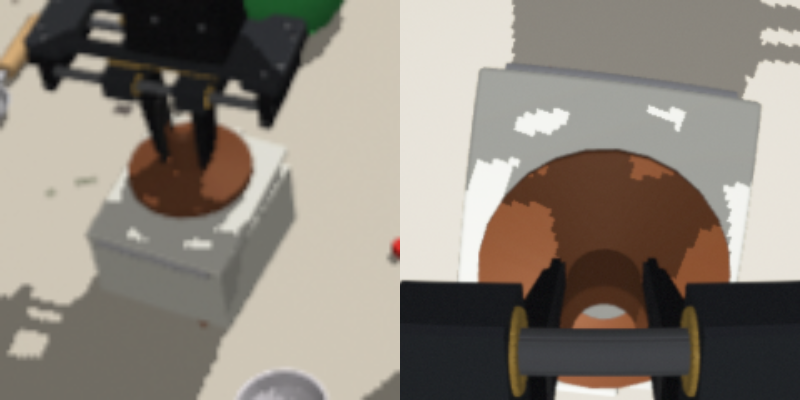

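The left view shows the box lid rising with the held lid, which stays level. Continuing at the same pace past the parting point.

Call:
{"api": "drive_tool", "payload": {
  "deltas": [
    [[1.5,0,0,-0.15,0,0,0],[1.5,0,0,-0.4,0,0,0],[1.5,0,0,-0.67,0,0,0],[1.5,0,0,-0.95,0,0,0],[1.5,0,0,-1.23,0,0,0],[1.5,0,0,-1.5,0,0,0],[1.5,0,0,-1.8,0,0,0],[1.5,0,0,-2.1,0,0,0]]
  ]
}}

```text
t: 4.42
eef_pos: [533.7, -157.3, 137.9]
eef_rot: [3.141, 0.0, 0.333]
contact_force: [-0.0, 0.2, -0.7]
opening: 0.273
gripper_force: 25.0
```

Call:
{"api": "drive_tool", "payload": {
  "deltas": [
    [[1.5,0,0,-0.27,0,0,0],[1.5,0,0,-0.54,0,0,0],[1.5,0,0,-0.81,0,0,0],[1.5,0,0,-1.08,0,0,0],[1.5,0,0,-1.35,0,0,0],[1.5,0,0,-1.62,0,0,0],[1.5,0,0,-1.89,0,0,0],[1.5,0,0,-2.16,0,0,0]]
  ]
}}

```text
t: 5.08
eef_pos: [533.7, -157.3, 159.5]
eef_rot: [3.142, 0.0, 0.333]
contact_force: [-0.4, -0.1, -2.5]
opening: 0.27
gripper_force: 25.0
```

Call:
{"api": "drive_tool", "payload": {
  "deltas": [
    [[1.5,0,0,-0.27,0,0,0],[1.5,0,0,-0.54,0,0,0],[1.5,0,0,-0.81,0,0,0],[1.5,0,0,-1.08,0,0,0],[1.5,0,0,-1.35,0,0,0],[1.5,0,0,-1.62,0,0,0],[1.5,0,0,-1.89,0,0,0],[1.5,0,0,-2.16,0,0,0]]
  ]
}}

```text
t: 5.75
eef_pos: [533.7, -157.3, 181.1]
eef_rot: [3.142, 0.0, 0.333]
contact_force: [-0.9, -0.6, -2.4]
opening: 0.269
gripper_force: 25.0
```

Call:
{"api": "drive_tool", "payload": {
  "deltas": [
    [[1.5,0,0,-0.27,0,0,0],[1.5,0,0,-0.6,0,0,0],[1.5,0,0,-1,0,0,0],[1.5,0,0,-1.4,0,0,0],[1.5,0,0,-1.8,0,0,0],[1.5,0,0,-2.2,0,0,0],[1.5,0,0,-2.5,0,0,0],[1.5,0,0,-2.5,0,0,0]]
  ]
}}

```text
t: 6.42
eef_pos: [533.9, -157.4, 206.6]
eef_rot: [3.141, -0.001, 0.333]
contact_force: [-0.9, -0.7, -1.5]
opening: 0.268
gripper_force: 25.0
```

Run:
```python
from h import *
s=read_state(); print(s['t'],s['eef_pos'],s['eef_rot'],s['contact_force'],s['moment'],s['gripper_force'],s['joint_pos'])
p,d=capture('scene'); q,d=capture('wrist')
cv2.imwrite('pics/lift2.png',np.hstack([cv2.resize(p[120:280,140:300],(400,400)),cv2.resize(q[80:320,160:400],(400,400))]))
```

```text
6.4167 [ 533.90866088 -157.36554571  206.577889  ] [ 3.14077893e+00 -7.62480412e-04  3.32864882e-01] [-0.92550748 -0.72846257 -1.53585259] [-0.02818419 -0.0120272  -0.00273445] 24.99588698043226 [-4.05257590e-01  4.21623450e-01  1.75882810e+00 -1.08475327e-04
  9.60029524e-01  8.32736327e-01]
```

View pics/lift2.png

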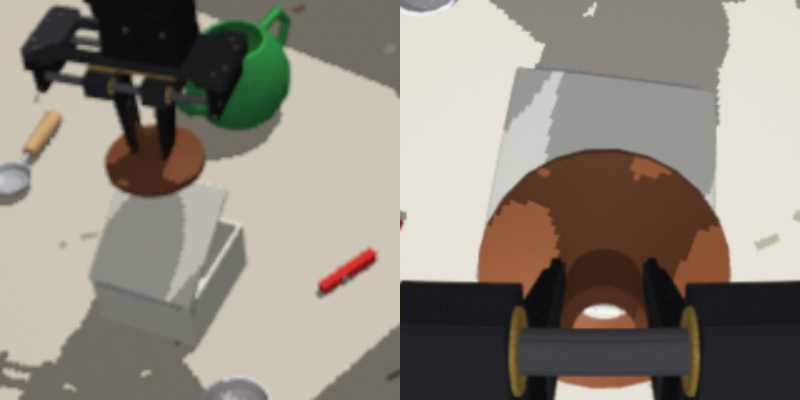

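The box lid rests open at its stop. The teapot lid hangs free above it, level in the fingers. Carrying it over to the teapot.

Call:
{"api": "drive_tool", "payload": {
  "deltas": [
    [[1.5,0.15,-0.6,0,0,0,0],[1.5,0.4,-1.6,0,0,0,0],[1.5,0.8,-3.2,0,0,0,0],[1.5,1.3,-5.2,0,0,0,0],[1.5,1.86,-7.4,0,0,0,0],[1.5,2.41,-9.6,0,0,0,0],[1.5,2.96,-11.8,0,0,0,0],[1.5,3.51,-14,0,0,0,0]]
  ]
}}

```text
t: 7.18
eef_pos: [520.5, -11.6, 205.7]
eef_rot: [-3.141, 0.0, 0.333]
contact_force: [-0.0, 0.7, -1.9]
opening: 0.268
gripper_force: 25.0
```

Call:
{"api": "drive_tool", "payload": {
  "deltas": [
    [[1.5,0.55,-2.2,0,0,0,0],[1.5,1.1,-4.4,0,0,0,0],[1.5,1.65,-6.6,0,0,0,0],[1.5,2.2,-8.8,0,0,0,0],[1.5,2.75,-11,0,0,0,0],[1.5,3.3,-13.2,0,0,0,0],[1.5,3.8,-15.2,0,0,0,0],[1.5,4.25,-17,0,0,0,0]]
  ]
}}

```text
t: 7.85
eef_pos: [504.8, 163.0, 205.7]
eef_rot: [-3.141, 0.0, 0.334]
contact_force: [0.6, -0.1, -2.1]
opening: 0.27
gripper_force: 25.0
```

Call:
{"api": "drive_tool", "payload": {
  "deltas": [
    [[1.5,0.4,-1.6,0,0,0,0],[1.5,0.75,-3,0,0,0,0],[1.5,1.03,-4.1,0,0,0,0],[1.5,1.2,-4.8,0,0,0,0],[1.5,1.29,-5.1,0,0,0,0],[1.5,1.29,-5.1,0,0,0,0],[1.5,1.29,-5.1,0.5,0,0,0],[1.5,1.29,-5.1,1,0,0,0]]
  ]
}}

```text
t: 8.52
eef_pos: [501.4, 213.0, 195.5]
eef_rot: [3.141, -0.0, 0.332]
contact_force: [0.7, -0.1, -1.2]
opening: 0.269
gripper_force: 25.0
```

Call:
{"api": "drive_tool", "payload": {
  "deltas": [
    [[1.5,0,0,1,0,0,0],[1.5,0,0,2,0,0,0],[1.5,0,0,2.8,0,0,0],[1.5,0,0,3.2,0,0,0],[1.5,0,0,3.2,0,0,0]]
  ]
}}

```text
t: 8.93
eef_pos: [500.9, 213.2, 162.4]
eef_rot: [3.142, 0.002, 0.333]
contact_force: [-0.6, -0.7, -1.6]
opening: 0.271
gripper_force: 25.0
```

Run:
```python
from h import *
s=read_state(); print(s['t'],s['eef_pos'],s['eef_rot'],s['contact_force'],s['gripper_force'])
p,dt=capture('top'); q,dw=capture('wrist'); r,ds=capture('scene')
cv2.imwrite('pics/place.png',np.hstack([cv2.resize(r[190:310,290:410],(400,400)),cv2.resize(q[80:320,160:400],(400,400))]))
def fit(q,x0):
    from scipy.optimize import least_squares
    return least_squares(lambda x:np.hypot(*(q-x[:2]).T)-x[2],x0,loss='soft_l1').x
# wrist cloud: disc level & rim
c=calibration('wrist'); M=np.array(c['mount']); R=Ro.from_euler('xyz',s['eef_rot']).as_matrix()
v,u=np.mgrid[:420,:560]; x=(u-c['cx'])/c['fx'];y=(v-c['cy'])/c['fy'];th=np.hypot(x,y);k=np.tan(th)/np.maximum(th,1e-9)
W=(np.stack([x*k*dw,y*k*dw,dw],-1)@M[:3,:3].T+M[:3,3])@R.T+s['eef_pos']
hh=np.hypot(*(W[...,:2]-s['eef_pos'][:2]).transpose(2,0,1))
m=(dw>0)&(hh<47)&(hh>18)&(abs(W[...,2]-(s['eef_pos'][2]-25))<7)
A=np.c_[W[m][:,:2]-s['eef_pos'][:2],np.ones(m.sum())]; print('disc plane',np.linalg.lstsq(A,W[m][:,2],rcond=None)[0],m.sum())
# radius edge of disc -> centre
big=(dw>0)&(hh<60)&(hh>30)&(abs(W[...,2]-(s['eef_pos'][2]-25))<7)
hull=cv2.convexHull(W[big][:,:2].astype(np.float32)).reshape(-1,2); e=hull[np.hypot(*(hull-s['eef_pos'][:2]).T)>40]
print('disc centre',fit(e,[*s['eef_pos'][:2],46]),len(e))
b=(dw>0)&(W[...,2]>93)&(W[...,2]<103)&(hh<60)&(hh>20)
print('rim seen',b.sum(),W[b].mean(0) if b.any() else '')
```

```text
8.9333 [500.90443821 213.18395177 162.42508083] [3.14158564e+00 2.19972562e-03 3.32549700e-01] [-0.58805773 -0.67819007 -1.56127354] 24.995901642882927
disc plane [-1.06581596e-02 -5.14520123e-03  1.36936481e+02] 8456
disc centre [500.44865175 212.70340604  45.82012997] 43
rim seen 168 [538.99124829 226.28772871  93.97635344]
```

View pics/place.png

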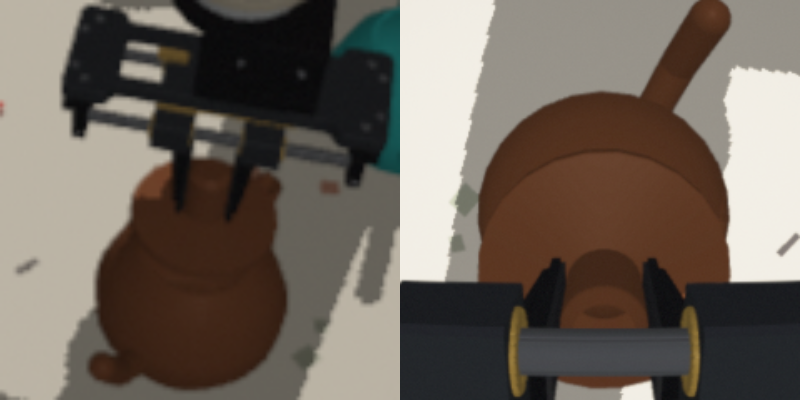

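The lid is level (under 1°) at (500.4,212.7), with the teapot spout up and right in the wrist view. That is within about 1.5 mm of the mouth. The lid's underside is about 27 mm above the rim. Lowering.

Call:
{"api": "drive_tool", "payload": {
  "deltas": [
    [[1.5,0.05,-0.05,0.4,0,0,0],[1.5,0.07,-0.07,0.9,0,0,0],[1.5,0.07,-0.07,1.4,0,0,0],[1.5,0.07,-0.07,1.8,0,0,0],[1.5,0.07,-0.07,2.1,0,0,0],[1.5,0.07,-0.07,2.3,0,0,0],[1.5,0.07,-0.07,2.4,0,0,0],[1.5,0.07,-0.07,2.4,0,0,0]]
  ]
}}

```text
t: 9.75
eef_pos: [501.7, 214.3, 139.6]
eef_rot: [3.142, 0.0, 0.333]
contact_force: [-0.6, 0.6, -1.8]
opening: 0.273
gripper_force: 25.0
```

Call:
{"api": "drive_tool", "payload": {
  "deltas": [
    [[1.5,0,0,0.06,0,0,0],[1.5,0,0,0.12,0,0,0],[1.5,0,0,0.18,0,0,0],[1.5,0,0,0.24,0,0,0],[1.5,0,0,0.24,0,0,0]]
  ]
}}

```text
t: 10.17
eef_pos: [501.7, 214.3, 137.4]
eef_rot: [3.141, 0.0, 0.333]
contact_force: [0.3, 0.5, -1.5]
opening: 0.265
gripper_force: 25.0
```

Call:
{"api": "drive_tool", "payload": {
  "deltas": [
    [[1.5,0,0,0.06,0,0,0],[1.5,0,0,0.12,0,0,0],[1.5,0,0,0.16,0,0,0],[1.5,0,0,0.16,0,0,0]]
  ]
}}

```text
t: 10.5
eef_pos: [501.7, 214.3, 135.7]
eef_rot: [3.141, 0.0, 0.333]
contact_force: [-0.1, -1.0, -2.0]
opening: 0.27
gripper_force: 25.0
```

Call:
{"api": "drive_tool", "payload": {
  "deltas": [
    [[1.5,0,0,0.04,0,0,0],[1.5,0,0,0.06,0,0,0],[1.5,0,0,0.06,0,0,0]]
  ]
}}

```text
t: 10.75
eef_pos: [501.7, 214.4, 135.1]
eef_rot: [3.141, 0.0, 0.333]
contact_force: [-0.0, 1.0, -1.7]
opening: 0.273
gripper_force: 25.0
```

Call:
{"api": "drive_tool", "payload": {
  "deltas": [
    [[1.5,0,0,0.04,0,0,0],[1.5,0,0,0.06,0,0,0],[1.5,0,0,0.06,0,0,0],[1.5,0,0,0.06,0,0,0]]
  ]
}}

```text
t: 11.08
eef_pos: [501.8, 214.4, 134.8]
eef_rot: [3.142, -0.0, 0.333]
contact_force: [-0.6, -1.0, 3.1]
opening: 0.268
gripper_force: 25.0
```

Call:
{"api": "drive_tool", "payload": {
  "deltas": [
    [[1.5,0,0,0.03,0,0,0],[1.5,0,0,0.03,0,0,0],[1.5,0,0,0.03,0,0,0]]
  ]
}}

```text
t: 11.33
eef_pos: [501.8, 214.4, 134.8]
eef_rot: [3.141, -0.001, 0.333]
contact_force: [-1.3, 0.2, 6.6]
opening: 0.267
gripper_force: 25.0
```

The lid made contact at z = 134.8, as predicted. Easing off and opening gently.

Call:
{"api": "drive_tool", "payload": {
  "deltas": [
    [[1.5,0,0,-0.04,0,0,0],[1.5,0,0,-0.04,0,0,0],[2.6,0,0,-0.04,0,0,0],[2.8,0,0,-0.04,0,0,0],[3.1,0,0,-0.04,0,0,0],[3.5,0,0,-0.04,0,0,0],[4.2,0,0,-0.04,0,0,0],[5,0,0,-0.04,0,0,0]]
  ],
  "squeeze": 6
}}

```text
t: 12.0
eef_pos: [501.7, 214.3, 134.6]
eef_rot: [3.142, 0.0, 0.333]
contact_force: [-0.7, 0.2, 0.3]
opening: 0.455
gripper_force: 0.0
```

Call:
{"api": "drive_tool", "payload": {
  "deltas": [
    [[6,0,0,0,0,0,0],[6,0,0,0,0,0,0],[6,0,0,-0.5,0,0,0],[6,0,0,-1.5,0,0,0],[6,0,0,-3,0,0,0],[6,0,0,-5,0,0,0],[6,0,0,-7.5,0,0,0],[6,0,0,-10,0,0,0]]
  ]
}}

```text
t: 12.67
eef_pos: [501.5, 214.3, 236.5]
eef_rot: [3.142, 0.0, 0.333]
contact_force: [-0.3, 0.5, 0.6]
opening: 0.631
gripper_force: 0.0
```

Call:
{"api": "drive_tool", "payload": {
  "deltas": [
    [[6,0,2.5,0,0,0,0],[6,0,5.5,0,0,0,0],[6,0,8.5,0,0,0,0],[6,0,11.5,0,0,0,0],[6,0,14,0,0,0,0],[6,0,16,0,0,0,0],[6,0,16,0,0,0,0],[6,0,16,0,0,0,0]]
  ]
}}

```text
t: 13.33
eef_pos: [554.1, 62.5, 235.4]
eef_rot: [3.141, -0.001, 0.331]
contact_force: [0.2, -0.5, -0.1]
opening: 0.632
gripper_force: 0.0
```

Run:
```python
from h import *
s=read_state(); print(s['t'],s['eef_pos'],s['contact_force'])
p,d=capture('top'); r,ds=capture('scene')
cv2.imwrite('pics/end.png',np.hstack([cv2.resize(r[190:310,290:410],(400,400)),cv2.resize(p[110:230,125:245],(400,400))]))
c=calibration('top');R=cv2.Rodrigues(np.array(c['rvec'],float))[0];t=np.array(c['tvec']).ravel()
v,u=np.mgrid[:420,:560]; W=(np.stack([(u-c['cx'])/c['fx']*d,(v-c['cy'])/c['fy']*d,d],-1)-t)@R
h=np.hypot(W[...,0]-501,W[...,1]-214)
k=(h<25)&(W[...,2]>140); print('knob',k.sum(),W[k].mean(0))
m=(h<44)&(h>18)&(W[...,2]>102)&(W[...,2]<116); A=np.c_[W[m][:,:2]-[501,214],np.ones(m.sum())]
print('disc',m.sum(),np.linalg.lstsq(A,W[m][:,2],rcond=None)[0],W[m].mean(0))
```

```text
13.3333 [554.1106086   62.45924737 235.40154253] [ 0.18825273 -0.46013396 -0.13167203]
knob 0 [nan nan nan]
disc 0 [0. 0. 0.] [nan nan nan]<stdin>:8: RuntimeWarning: Mean of empty slice.
  ret = um.true_divide(
<stdin>:10: RuntimeWarning: Mean of empty slice.
```

View pics/end.png

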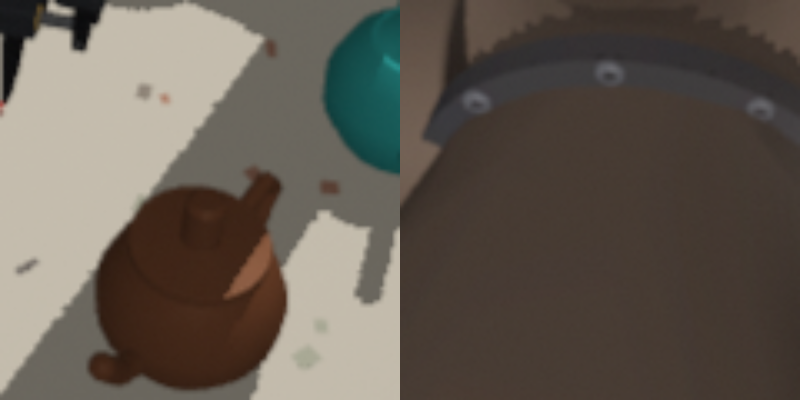

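The scene view shows the lid sitting on the teapot, knob up at crop (205,215), with the gripper clear. The top camera is blocked by the arm. I'll do a quick level check from the scene depth before handing in.

Run:
```python
from h import *
p,d=capture('scene')
c=calibration('scene');R=cv2.Rodrigues(np.array(c['rvec'],float))[0];t=np.array(c['tvec']).ravel()
v,u=np.mgrid[:420,:560]; W=(np.stack([(u-c['cx'])/c['fx']*d,(v-c['cy'])/c['fy']*d,d],-1)-t)@R
h=np.hypot(W[...,0]-501,W[...,1]-214)
k=(h<25)&(W[...,2]>144); print('knob top',k.sum(),W[k].mean(0))
m=(h<42)&(h>20)&(W[...,2]>100)&(W[...,2]<118); A=np.c_[W[m][:,:2]-[501,214],np.ones(m.sum())]
print('disc',m.sum(),np.linalg.lstsq(A,W[m][:,2],rcond=None)[0])
```

```text
knob top 58 [505.72671583 214.55351396 148.05527471]
disc 711 [ 2.48653697e-04 -5.80537156e-03  1.10088058e+02]
```

The disc is level (under 0.4°), with its surface at about 110 mm and the knob top at about 150 mm, as they should be. Handing in.

```bash
python3 -c "
from bench import *
print(close_job())"
```

```text
the job is handed in; nothing more can be done
None
```

The teapot lid came off the box slowly, with the box lid rising gently beneath it, and it now sits level on the brown teapot with the gripper clear; the job was handed in at about 13.5 s.

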